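Open the vacuum valve under the loaded pod

TASK

One of the two vacuum hold-down pods on the bench has a wooden blank lying on its rubber face. Turn on the vacuum for that pod: swing the lever of its ball valve a quarter turn, from across the pipe until it stops in line with the pipe, and let go. Leave the empty pod's valve shut and do not shift the blank.

Things in the scene. Friction and masses are not known exactly. Their poses are not given: they have to be found in the camera images.
- station_loaded: Fixed hold-down under the wooden blank: wood plate 340 x 130 x 18 mm, brass ball valve on a 20 mm steel pipe (top 52 mm up; ends 55 mm behind the valve), square pod, face 60 mm up, centred 160 mm ahead. Origin: bench height, under the valve's vertical axis; x along the pipe to the pod, z up. A twin with empty pod stands beside it; sides vary. Scraps under 35 mm high lie on the -x -y corners.
- valve_loaded (a joint): Its lever, rad. 0 = shut: across the pipe, pointing along station +y. 1.571 = open, at the hard stop: in line with the pipe, pointing along -x, away from the pod. Opens anticlockwise from above; starts 0 to 0.25. Steel bar with black sleeve 16 mm wide, 14 high, 43 to 105 mm from the axis, mid-height 95 mm above the bench. Level turn, about 0.35 N m; stays where left.
- valve_idle (a joint): The identical lever of the empty pod's valve, same meaning of values, on its own hold-down (plate turned up to 0.3 rad, like the other). Starts shut, 0 to 0.1, and must stay shut.
- blank: Pale wooden blank, 130 x 120 x 22 mm, about 0.24 kg, lying loose on the loaded pod's black rubber face, 60 mm above the bench (its top at 82 mm); origin at the centre of its underside. A like blank on the bare bench, well away, is a bystander.

How it is judged:
By the outcome, as a careful person would: the job done as asked, in the order asked, and still so for the second after the job is handed in, with the robot touching nothing.
It also fails if it takes over 32 s, if anything falls off the work surface, if the arm or the gripper's body presses on something with over 40 N, if the wrist force passes 120 N, or if a joint passes its speed limit or range.

ROBOT

A 6-joint arm with a two-finger parallel gripper is mounted at the origin on the work surface. World frame = base frame: x ahead of the robot, y to its left, z up, the work surface at z = 0. Lengths are in m, angles in rad, forces in N, time in s.
With the tool pointing down it reaches from about 0.35 to 0.925 m from the base axis. Payload 6.4 kg.
Tool frame: the origin (TCP) lies midway between the tips of the shut fingers; the grasp point (between the pads) lies 19 mm behind it; x points along the fingers, y is the direction in which the jaws open and shut, and the axes are right-handed (so a half turn about x gives the same grasp; the last joint's range is limited). The gripper opens to 85 mm and grips with 20 to 120 N. Pads are 22 mm wide; open, the fingers measure 114 mm over their backs; the gripper's body (76 mm by 85 mm) begins 54 mm behind the grasp point. The pads swing forward as they close: fully open they stand 13 mm farther back than shut.
Start: joints at [-1.437, 0.245, 1.558, -0, 1.339, -0.174], TCP at [0.197, -0.619, 0.231] pointing down, gripper open.
Joint ranges: [-3.13, 3.13], [-1.02, 2.26], [0.13, 2.54], [-0.95, 4.09], [0.21, 2.88], [-2.74, 2.74]. Speed limits (rad/s): [2.57, 2.57, 3.14, 3.14, 3.14, 3.14].

INTERFACE

Orientations are given as a 3x3 rotation matrix whose columns are the frame's x, y, z axes.
In Python, from station import arm gives the robot as it stands. The module is installed in compiled form; this text tells all that it offers.
- The arm moves only by the tool apply_moves, never from a script. Its arguments are lists of equal length, an entry for each row: "jaw": the finger opening in mm, from 0 to 85.4; "offset": the shift along the world's x, y, z in mm, a list of three; "delta_rot": the turn, a rotation vector about the world's x, y, z in rad, a list of three. A call has 1 to 12 rows; each row is the pose to reach, as a shift and turn from the pose measured when the call began; what a row does not reach only later rows make up. A row lasts 1/12 s, in which the tool goes at most 41.7 mm and 7.16 degrees, less where a joint would pass 70% of its speed; a pose out of reach is approached as far as the arm can. A call with a gripper value outside its range is refused whole. The fingers move at their own pace and stop on an object; "force" is the grip in N (left out, the last holds). Time passes only in rows, so rows that repeat a pose let the fingers close. It gives the time, the measured TCP pose, the force and the opening at its end, in the units of the state.
- arm.get_obs(): the state, without advancing time (a new reading comes with each control period).
- arm.capture(name): name is "scene" or "top"; returns a dict with "image" (384x512x3 uint8, blue, green, red), "depth" (384x512 float32, m along the optical axis (not along the pixel's ray), 0 where there is no reading), "fx", "fy", "cx", "cy" (pixels), "cam_to_world" (4x4, takes a point from camera to world coordinates). Camera axes: x right, y up, looking along -z (the intrinsics and any distortion apply to the point x, -y, -z); pixel columns grow to the right and rows downward; lengths in m; the calibration is good to about 2 mm. A picture is of the moment at which its call begins.
- arm.close_job(): hands the job in, once; it reports no verdict.
The state is a dict: "t": time; "joints": joint angles; "qd": joint speeds; "tau": joint torques, N m; "eef_pos": TCP position; "eef_rot": TCP orientation; "wrist_force": force on the tool from outside, world axes, zero at the start; "moment": the same for the moment, N m; "finger_gap": finger opening in m.
Only numpy, scipy, OpenCV 4.12 (cv2) and the standard library are available. Lean on these libraries where they do the work, as an engineer would, in place of code of your own. Each camera call takes 0.05 s, during which the arm holds its last target.

## Working session

There is one attempt and no reset: what is moved stays moved. The work goes in short steps, Python scripts to look and compute and a tool call to move; the robot and the scene stay as the last step left them, time stands still between calls to the robot, and variables do not carry over. Pictures are saved under pics/ and viewed, and the job is handed in when it is done.

Besides the shell and the picture viewer there is one more tool, called after "Call:" as name(argument=value, ...) on one line, values as JSON. apply_moves: Moves the arm, as the interface text tells. Its arguments: {"type":"object","properties":{"jaw":{"type":"array","items":{"type":"number"}},"offset":{"type":"array","items":{"type":"array","items":{"type":"number"}}},"delta_rot":{"type":"array","items":{"type":"array","items":{"type":"number"}}},"force":{"type":"number"}},"required":["jaw","offset","delta_rot"]}

```bash
mkdir -p pics; cat > h.py <<'E'
import numpy as np,cv2,pickle
from station import arm
def cap(n,tag):
    c=arm.capture(n); cv2.imwrite(f'pics/{tag}.png',c['image']); pickle.dump(c,open(f'{tag}.pkl','wb')); return c
def ray(c,u,v,z):
    M=np.array(c['cam_to_world']); d=M[:3,:3]@np.array([(u-c['cx'])/c['fx'],-(v-c['cy'])/c['fy'],-1]); o=M[:3,3]
    return o+d*(z-o[2])/d[2]
E
python3 - <<'E'
from h import *
for n in('scene','top'):
    c=cap(n,n+'1'); print(n,c['fx'],c['cx'],c['cy'],{k for k in c}); print(np.round(c['cam_to_world'],3))
o=arm.get_obs(); print(o['t'],o['eef_pos'],np.round(o['eef_rot'],3),o['finger_gap'])
E
```

```text
scene 351.63655445558663 259.99041507601885 194.83241021038242 {'cy', 'cam_to_world', 'image', 'depth', 'cx', 'fy', 'fx'}
[[-0.566 -0.619  0.545  1.047]
 [ 0.825 -0.415  0.384  0.268]
 [-0.011  0.667  0.745  0.619]
 [ 0.     0.     0.     1.   ]]
top 475.81623209671835 255.69053520110566 194.93549292637363 {'cy', 'cam_to_world', 'image', 'depth', 'cx', 'fy', 'fx'}
[[ 0.179  0.964 -0.197  0.457]
 [-0.984  0.174 -0.042 -0.017]
 [-0.006  0.202  0.979  0.888]
 [ 0.     0.     0.     1.   ]]
0.1 [ 0.19684435 -0.61895266  0.23027865] [[-0.     0.303 -0.953]
 [ 0.002 -0.953 -0.303]
 [-1.    -0.002 -0.   ]] 0.08553049765100051
```

View pics/top1.png

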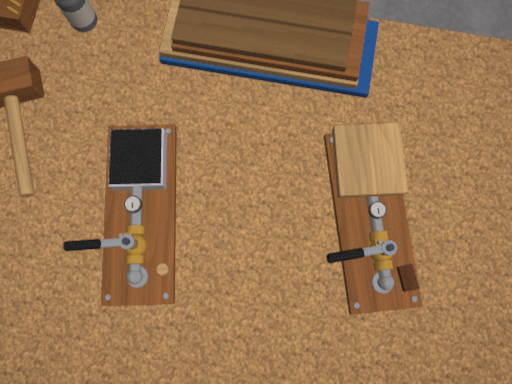

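View pics/scene1.png

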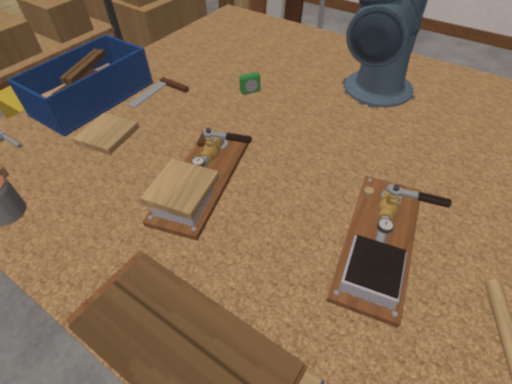

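Top view: the loaded station is on the right, with its lever pivot near pixel (389,247) and sleeve end near (329,258). The idle station is on the left, with its pivot near (127,241). A scrap lies at (408,277). Next I measure the positions.

```bash
python3 - <<'E'
from h import *
c=pickle.load(open('top1.pkl','rb')); im=c['image']
m=(im.max(2)<50).astype(np.uint8)
n,l,s,ce=cv2.connectedComponentsWithStats(m)
for i in range(1,n):
    if s[i,4]>60:
        ys,xs=np.where(l==i); P=np.array([ray(c,x,y,.102)[:2] for x,y in zip(xs,ys)])
        r=cv2.minAreaRect((P*1000).astype(np.float32)); print(s[i],r)
for nm,u,v,z in [('pivL',389,247,.103),('pipe end',384,283,.052),('gauge',377,210,.06),('pl1',331,140,.018),('pl3',351,312,.018),('pl4',421,303,.018),('scrap',408,277,.03),('pivI',127,241,.103),
 ('b1',333,127,.082),('b2',400,124,.082),('b3',407,192,.082),('b4',341,197,.082)]:
    print(nm,np.round(ray(c,u,v,z)*1000), c['depth'][v,u])
big=cv2.resize(im[180:320,300:440],None,fx=5,fy=4.2,interpolation=cv2.INTER_CUBIC); cv2.imwrite('pics/z1.png',cv2.resize(im[180:320,300:440],(590,590),interpolation=cv2.INTER_CUBIC))
# depth heights
M=np.array(c['cam_to_world']); 
v,u=np.mgrid[0:384,0:512]; d=c['depth']; pc=np.stack([(u-c['cx'])/c['fx']*d,-(v-c['cy'])/c['fy']*d,-d],-1)@M[:3,:3].T+M[:3,3]
sel=(u>322)&(u<400)&(v>235)&(v<270)&(pc[...,2]>.075)&(d>0); Q=pc[sel]; print(len(Q),Q.min(0),Q.max(0))
S=pc[(u>322)&(u<362)&(v>240)&(v<270)&(pc[...,2]>.075)&(d>0)]; print(S.mean(0),cv2.minAreaRect((S[:,:2]*1000).astype(np.float32)),np.median(S[:,2]))
sc=pc[(u>400)&(u<417)&(v>268)&(v<288)]; print('scrap z',np.percentile(sc[:,2],[5,50,95]))
E
```

```text
[ 110  129   51   55 2654] ((645.898193359375, 232.64068603515625), (94.8485107421875, 85.75833129882812), 11.679450988769531)
[ 64 240  36  10 298] ((481.1063232421875, 285.05926513671875), (14.142791748046875, 57.99284744262695), 13.670907974243164)
[327 249  37  14 307] ((542.1646728515625, -145.92042541503906), (14.948586463928223, 60.223304748535156), 18.953275680541992)
pivL [ 568. -215.  103.] 0.7773598
pipe end [ 512. -227.   52.] 0.81881344
gauge [ 635. -197.   60.] 0.8335742
pl1 [ 763. -102.   18.] 0.9082967
pl3 [ 454. -184.   18.] 0.84352344
pl4 [ 491. -305.   18.] 0.84641564
scrap [ 532. -273.   30.] 0.8416307
pivI [500. 212. 103.] 0.7850872
b1 [765. -96.  82.] 0.8499814
b2 [ 792. -212.   82.] 0.93320984
b3 [ 671. -239.   82.] 0.90827775
b4 [ 642. -128.   82.] 0.8406719
764 [ 0.52676695 -0.22811793  0.07600818] [ 0.58539389 -0.1162033   0.1086377 ]
[ 0.54258616 -0.14437554  0.10026445] ((543.0059204101562, -144.9528045654297), (16.167640686035156, 58.70931625366211), 20.102100372314453) 0.10036079148300397
scrap z [0.01781841 0.03187309 0.03449585]
```

View pics/z1.png

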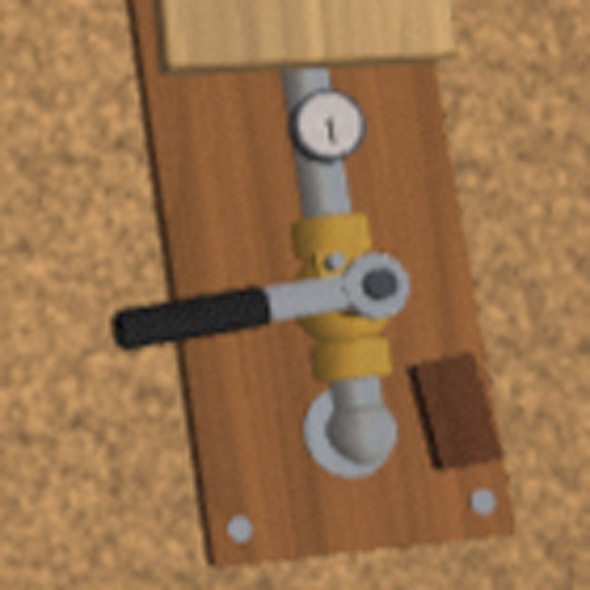

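Pivot is near (568,-215) mm and the lever points at about 110.5°, with station yaw about 15°. I'll push the sleeve with the shut fingertips from its pod side, sweeping around the pivot.

Call:
apply_moves(jaw=[0,0,0,0,0,0,0,0,0,0,0,0], offset=[[24,31,0],[48,62,0],[72,94,0],[96,125,0],[120,156,0],[144,187,0],[168,218,0],[192,250,0],[216,281,0],[240,312,0],[264,343,0],[288,374,0]], delta_rot=[[0,0,0],[0,0,0],[0,0,0],[0,0,0],[0,0,0],[0,0,0],[0,0,0],[0,0,0],[0,0,0],[0,0,0],[0,0,0],[0,0,0]])

```text
t: 1.1
eef_pos: [0.4855, -0.243, 0.23]
eef_rot: [[-0.001, 0.303, -0.953], [0.002, -0.953, -0.303], [-1.0, -0.002, -0.0]]
wrist_force: [1.0, -0.8, -0.2]
finger_gap: 0.0001
```

Call:
apply_moves(jaw=[0,0,0,0,0,0,0,0,0,0,0], offset=[[25,31,0],[50,62,0],[75,94,0],[91,117,0],[91,117,0],[91,117,-30],[91,117,-60],[91,117,-90],[91,117,-120],[91,117,-150],[91,117,-150]], delta_rot=[[0,0,0],[0,0,0],[0,0,0],[0,0,0],[0,0,0],[0,0,0],[0,0,0],[0,0,0],[0,0,0],[0,0,0],[0,0,0]])

```text
t: 2.02
eef_pos: [0.5713, -0.1245, 0.073]
eef_rot: [[-0.013, 0.302, -0.953], [0.007, -0.953, -0.302], [-1.0, -0.011, 0.01]]
wrist_force: [-0.8, 0.9, -0.6]
finger_gap: -0.0
```

```bash
python3 - <<'E'
from h import *
c=cap('top','top2'); cv2.imwrite('pics/z2.png',cv2.resize(c['image'][110:320,280:490],(590,590)))
c=cap('scene','scene2'); cv2.imwrite('pics/z2s.png',cv2.resize(c['image'][80:260,120:300],(590,590)))
# plan: centre offset e(theta): tcp = piv + 80 u + e n_cw
p=np.array([568,-215]);t0=arm.get_obs()['eef_pos'][:2]*1000;print(t0)
for a in range(105,206,5):
    r=np.radians(a);u=np.array([np.cos(r),np.sin(r)]);n=np.array([u[1],-u[0]])
    print(a,np.round(p+80*u+24*n-t0))
E
```

```text
[ 575.56776715 -126.05271486]
105 [-5. -5.]
110 [-12.  -6.]
115 [-20.  -6.]
120 [-27.  -8.]
125 [-34. -10.]
130 [-41. -12.]
135 [-47. -15.]
140 [-53. -19.]
145 [-59. -23.]
150 [-65. -28.]
155 [-70. -33.]
160 [-75. -39.]
165 [-79. -45.]
170 [-82. -51.]
175 [-85. -58.]
180 [-88. -65.]
185 [-89. -72.]
190 [-91. -79.]
195 [-91. -86.]
200 [-91. -94.]
205 [ -90. -101.]
```

View pics/z2.png

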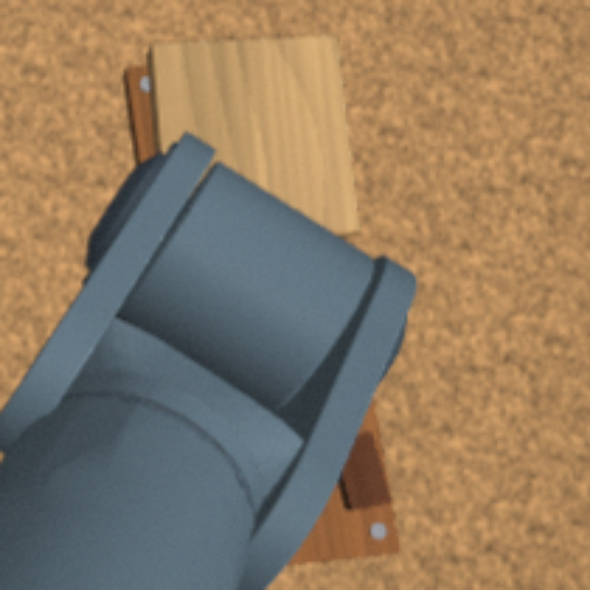

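View pics/z2s.png

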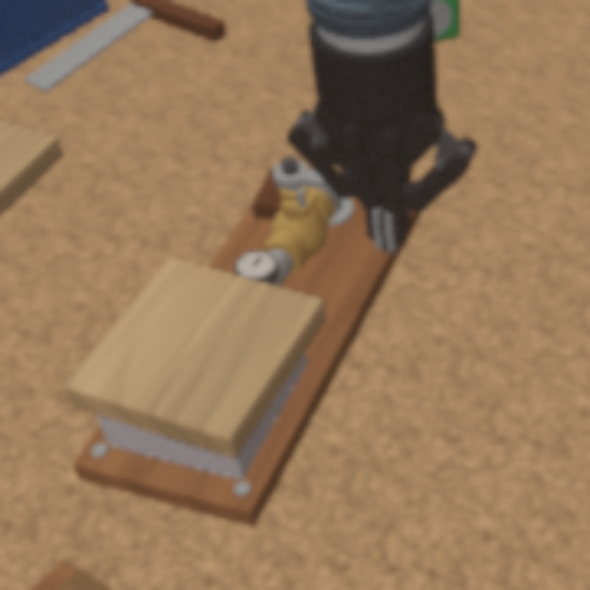

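The shut fingers stand between the lever and the blank, clear of both; the wood is unmoved. I start the sweep.

Call:
apply_moves(jaw=[0,0,0,0,0,0,0,0,0,0,0,0], offset=[[-5,-5,0],[-12,-6,0],[-20,-6,0],[-27,-8,0],[-34,-10,0],[-41,-12,0],[-47,-15,0],[-53,-19,0],[-59,-23,0],[-65,-28,0],[-70,-33,0],[-70,-33,0]], delta_rot=[[0,0,0],[0,0,0],[0,0,0],[0,0,0],[0,0,0],[0,0,0],[0,0,0],[0,0,0],[0,0,0],[0,0,0],[0,0,0],[0,0,0]])

```text
t: 3.12
eef_pos: [0.5051, -0.1595, 0.0802]
eef_rot: [[-0.002, 0.301, -0.953], [0.003, -0.953, -0.301], [-1.0, -0.003, 0.001]]
wrist_force: [1.7, 1.1, 1.2]
finger_gap: 0.0002
```

```bash
python3 - <<'E'
from h import *
o=arm.get_obs();print(o['eef_pos'],o['wrist_force'],o['moment'])
c=cap('scene','scene3'); cv2.imwrite('pics/z3s.png',cv2.resize(c['image'][80:260,120:300],(590,590)))
E
```

```text
[ 0.50511709 -0.15954857  0.08015539] [1.6740369  1.07683139 1.15427305] [ 0.12917941 -0.07890825  0.02768039]
```

View pics/z3s.png

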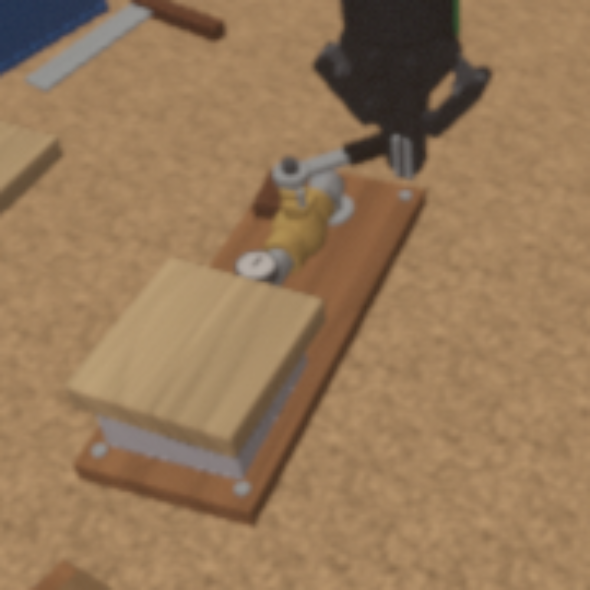

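The lever is moving with the fingers and has turned a bit over half way. I continue.

Call:
apply_moves(jaw=[0,0,0,0,0,0,0,0,0], offset=[[-4,-5,0],[-8,-11,0],[-11,-17,0],[-14,-24,0],[-17,-31,0],[-18,-38,0],[-20,-45,0],[-20,-49,0],[-20,-49,0]], delta_rot=[[0,0,0],[0,0,0],[0,0,0],[0,0,0],[0,0,0],[0,0,0],[0,0,0],[0,0,0],[0,0,0]])

```text
t: 3.92
eef_pos: [0.4845, -0.2087, 0.0796]
eef_rot: [[-0.004, 0.301, -0.954], [0.003, -0.954, -0.301], [-1.0, -0.004, 0.003]]
wrist_force: [-0.2, 0.7, 0.9]
finger_gap: 0.0002
```

```bash
python3 - <<'E'
from h import *
o=arm.get_obs();print(o['eef_pos'],o['wrist_force'],o['moment'])
c=cap('scene','scene4'); cv2.imwrite('pics/z4s.png',cv2.resize(c['image'][80:260,120:300],(590,590)))
E
```

```text
[ 0.48449549 -0.20873461  0.07963182] [-0.20656388  0.69927988  0.89486823] [ 0.14893946 -0.10372709  0.04943129]
```

View pics/z4s.png

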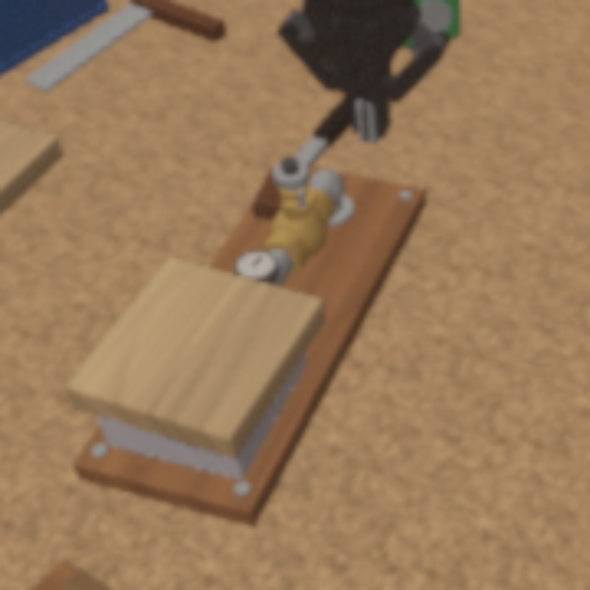

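The lever has a few degrees left to go. I push along (0.26,-0.97) in small steps until the force rises.

Call:
apply_moves(jaw=[0,0,0,0], offset=[[1,-4,0],[2,-8,0],[3,-11,0],[3,-11,0]], delta_rot=[[0,0,0],[0,0,0],[0,0,0],[0,0,0]])

```text
t: 4.3
eef_pos: [0.4863, -0.2187, 0.079]
eef_rot: [[-0.008, 0.301, -0.953], [0.006, -0.953, -0.301], [-1.0, -0.008, 0.006]]
wrist_force: [-4.4, 7.3, 5.2]
finger_gap: -0.0002
```

Call:
apply_moves(jaw=[0,0,0,0], offset=[[1,-3,0],[1,-5,0],[2,-7,0],[2,-7,0]], delta_rot=[[0,0,0],[0,0,0],[0,0,0],[0,0,0]])

```text
t: 4.63
eef_pos: [0.4863, -0.2192, 0.0788]
eef_rot: [[-0.016, 0.301, -0.954], [0.022, -0.953, -0.301], [-1.0, -0.026, 0.009]]
wrist_force: [-9.4, 29.6, 21.4]
finger_gap: 0.0002
```

```bash
python3 - <<'E'
from h import *
o=arm.get_obs();print(o['eef_pos'],o['wrist_force'],o['moment'])
c=cap('scene','scene5'); cv2.imwrite('pics/z5s.png',cv2.resize(c['image'][80:260,120:300],(590,590)))
E
```

```text
[ 0.48628242 -0.21917016  0.07876642] [-9.39750862 29.63171662 21.35504508] [ 4.36966534  1.36982613 -0.07629019]
```

View pics/z5s.png

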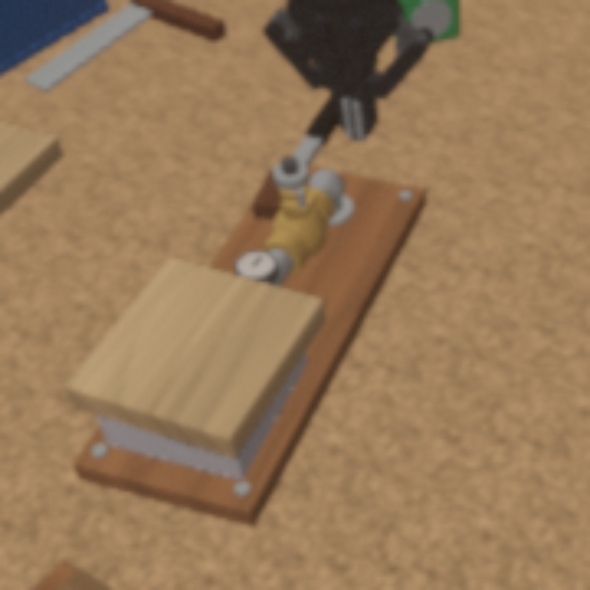

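The force rose to 30 N with no further motion, so the lever is at its stop. I back off, lift, and clear the view.

Call:
apply_moves(jaw=[0,0,0,0,0,0,0,0,0,0,0,0], offset=[[-2,8,0],[-5,20,0],[-7,30,0],[-7,30,30],[-7,30,60],[-7,30,95],[-7,30,130],[-7,30,160],[-30,0,160],[-55,-30,160],[-80,-60,160],[-100,-90,160]], delta_rot=[[0,0,0],[0,0,0],[0,0,0],[0,0,0],[0,0,0],[0,0,0],[0,0,0],[0,0,0],[0,0,0],[0,0,0],[0,0,0],[0,0,0]])

```text
t: 5.68
eef_pos: [0.3848, -0.3103, 0.239]
eef_rot: [[-0.016, 0.301, -0.953], [0.019, -0.953, -0.302], [-1.0, -0.023, 0.01]]
wrist_force: [-0.5, -0.6, -0.6]
finger_gap: 0.0
```

Call:
apply_moves(jaw=[0,0,0,0,0,0,0,0], offset=[[-20,-35,0],[-40,-70,0],[-60,-105,0],[-80,-140,0],[-100,-175,0],[-120,-210,0],[-140,-245,0],[-140,-245,0]], delta_rot=[[0,0,0],[0,0,0],[0,0,0],[0,0,0],[0,0,0],[0,0,0],[0,0,0],[0,0,0]])

```text
t: 6.35
eef_pos: [0.2406, -0.5604, 0.2386]
eef_rot: [[-0.018, 0.296, -0.955], [0.016, -0.955, -0.296], [-1.0, -0.02, 0.012]]
wrist_force: [-0.2, -0.4, -0.5]
finger_gap: -0.0001
```

```bash
python3 - <<'E'
from h import *
c=cap('top','top6'); im=c['image']; cap('scene','scene6')
cv2.imwrite('pics/z6.png',cv2.resize(im,(800,600)))
m=(im.max(2)<50).astype(np.uint8)
n,l,s,ce=cv2.connectedComponentsWithStats(m)
for i in range(1,n):
    if 150<s[i,4]<600:
        ys,xs=np.where(l==i); P=np.array([ray(c,x,y,.102)[:2] for x,y in zip(xs,ys)])
        print(s[i],cv2.minAreaRect((P*1000).astype(np.float32)),P.mean(0))
        d=P.mean(0)*1000-[568,-215];print(np.degrees(np.arctan2(d[1],d[0]))%360,np.hypot(*d))
a=pickle.load(open('top1.pkl','rb'))['image'].astype(int)
print('blank diff',np.abs(a-im)[120:205,325:412].mean(),'idle diff',np.abs(a-im)[120:305,60:180].mean())
o=arm.get_obs();print(o['t'],o['eef_pos'],o['wrist_force'])
E
```

```text
[ 64 240  36  10 300] ((481.20855712890625, 285.0849304199219), (14.334569931030273, 57.952110290527344), 14.387523651123047) [0.4812766  0.28477749]
99.8441709943321 507.24598549435643
[389 268  15  44 386] ((501.8879699707031, -235.93865966796875), (68.12430572509766, 19.370086669921875), 16.01188850402832) [ 0.49838094 -0.2357732 ]
196.61425387738987 72.6521844861504
blank diff 1.7432499436556232 idle diff 2.054204204204204
6.45 [ 0.24366309 -0.55631328  0.23844489] [ 0.76469439 -0.2664957  -0.68602087]
```

View pics/z6.png

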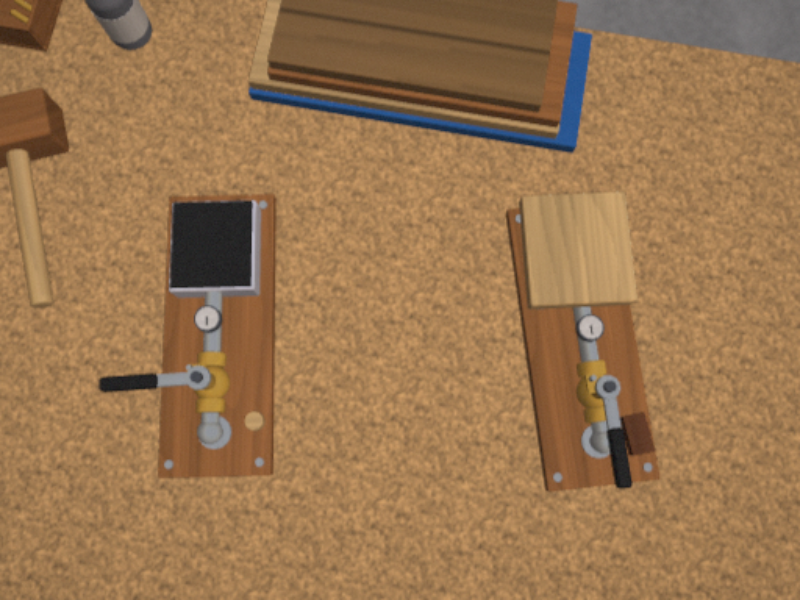

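The picture shows the loaded lever at about (615,430), lying parallel to its pipe and plate. The blank and the idle lever at (130,383) look unmoved. I hand in.

```bash
python3 -c "
from station import arm
print(arm.close_job())"
```

```text
the job is handed in; nothing more can be done
None
```

The loaded pod's valve is open. I pushed its lever with the shut fingertips, anticlockwise through about 85°, until it hit its stop. There the force rose to about 30 N (about 38 N counting all axes) with no further motion. I then backed off, moved clear and handed the job in at about 6.5 s.

- **Lever:** it measured 196° in the world frame. I put the pipe and plate direction at 194–197° from rough edge points, so the lever is in line with the pipe to within that error.
- **Idle valve:** its lever measured the same as before, to within about 0.2 mm, so it is still shut.
- **Blank:** the picture around it showed no change beyond noise between the first and last views.
- **Robot:** it was well clear with near-zero wrist force when I handed in.

No check failed or disagreed.

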